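Load the cheese press with its crank

ROBOT

A 6-joint arm with a two-finger parallel gripper is mounted at the origin on the work surface. World frame = base frame: x ahead of the robot, y to its left, z up, the work surface at z = 0. Lengths are in m, angles in rad, forces in N, time in s.
With the tool pointing down it reaches from about 0.275 to 0.875 m from the base axis. Payload 12.5 kg.
Tool frame: the origin (TCP) lies on the centre line of the jaws, within the pads' length; the fingertips stand r.finger_overhang ahead of it and the grasp point (between the pads) lies 3 mm ahead of it (r.finger_overhang is the distance from the TCP to the fingertips, in m); z points along the fingers, y is the line along which they close (so a half turn about z gives the same grasp; the last joint's range is limited). The gripper opens to 85 mm and grips with 20 to 120 N. Pads are 22 mm wide; open, the fingers measure 114 mm over their backs; the gripper's body (76 mm by 85 mm) begins 54 mm behind the grasp point. The pads swing forward as they close: fully open they stand 13 mm farther back than shut.
Start: joints at [1.194, 0.351, 1.652, -0, 1.139, -0.085], TCP at [0.158, 0.527, 0.253] pointing down, gripper open.
Joint ranges: [-2.75, 2.75], [-0.79, 2.1], [0.01, 2.65], [-1.57, 4.71], [0.07, 3.14], [-2.87, 2.87]. Speed limits (rad/s): [2.22, 2.22, 2.79, 3.14, 3.14, 3.14].

INTERFACE

Orientations are given as a unit quaternion [x, y, z, w].
In Python, from cell import r, optics gives the robot as it stands. The module is installed in compiled form; this text tells all that it offers. Calls block until the motion is done:
- r.move_to(position, orientation): joint-space move of the TCP to a pose.
- r.move_linear(position, rot=None, vel=0.15): straight line of the TCP; rot=None keeps the orientation; vel is the mean speed in m/s.
- r.set_joints(angles): joint-space move.
- r.set_gripper(opening, squeeze=None): opening from 0.0 (shut) to 1.0 (fully open); squeeze is the grip in N (None keeps the last); returns when the fingers have stopped.
- r.sleep(seconds).
- r.inverse_kinematics(position, orientation): joint angles nearest the present ones, or None.
- optics.get_image(name): name is "scene" or "top" or "wrist"; returns a dict with "pixels" (400x640x3 uint8, red, green, blue), "depth" (400x640 float32, m along the optical axis (not along the pixel's ray), 0 where there is no reading), "fx", "fy", "cx", "cy" (pixels), "camera_from_world" (4x4, takes a point from world to camera coordinates); the wrist camera has in their place "mount" (4x4, takes a point from camera to tool coordinates, whose origin is the TCP and whose axes are the flange's). Camera axes: x right, y down, z forward; pixel columns grow to the right and rows downward; lengths in m; the calibration is good to about 2 mm. A picture is of the moment at which its call begins: read the wrist's pose just before it.
A pose or a line that the arm cannot do raises r.PlanningError and nothing moves.
- r.hand_in(): hands the job in; it is judged then, once.
Readings, each from a call of its own:
- r.current_t(): time.
- r.current_q(): joint angles.
- r.current_qvel(): joint speeds.
- r.current_effort(): joint torques, N m.
- r.current_tool_pos(): TCP position.
- r.current_ee_rot(): TCP orientation.
- r.current_contact_force(): force on the tool from outside, world axes, zero at the start.
- r.current_torque(): the same for the moment, N m.
- r.current_opening(): opening from 0.0 (shut) to 1.0 (fully open).
- r.current_finger_force(): force on a finger pad.
Only numpy, scipy, OpenCV 4.12 (cv2) and the standard library are available. Lean on these libraries where they do the work, as an engineer would, in place of code of your own. Each camera call takes 0.05 s, during which the arm holds its last target. There are 200 camera calls.

TASK

Take the loose crank from the worktop and fit it fully down onto the square end of the cheese press's spindle: turn it gently until it drops on, never force it down. Then wind it clockwise, turn after turn, until the plate is down on the mould and the spring is fully squeezed (the sleeve's rim down on the plate's boss, or within a millimetre or two), and stop as soon as it comes up solid, because forcing it further cracks the mould. Leave the crank sitting on the spindle and do not shift the other things on the worktop.

Things in the scene. Friction and masses are not known exactly. Their poses are not given: they have to be found in the camera images.
- press: Stainless bench cheese press, fixed. Base 200 x 230 mm; columns 88 mm either side of centre along its y; 42 x 215 mm crossbeam, top 192 mm up; bronze nut to 202 mm, column cap nuts to 204 mm. The upright screw spindle stands in its middle. Origin: centre of the base's underside, on the spindle's axis; z up.
- spindle_seat (a point): On the spindle's axis, on its round shoulder (28 mm across), where the crank's underside sits when fully fitted. Above it: the square end, 14 x 14 mm, 21.5 mm tall, then the round nose. The point sinks with the spindle (6 mm a turn) but does not rotate: no reading tells which way the square faces (any angle): turn the crank under light pressure until it drops on, or look.
- nose_tip (a point): Tip of the spindle, 29 mm above spindle_seat. On top of the square (edges broken by 0.3 mm over its last 1.5 mm) stands a round nose, 13 mm across, tapering to 9 mm at the very tip, 7.5 mm tall. Clockwise seen from above winds the spindle down, 6 mm a turn. It turns stiffly (0.22 N m, about 3 N at the crank's knob) and stays where it is left, so at a standstill the push reads lower.
- crank: Loose steel crank, 0.2 to 0.4 kg, lying flat, knob up. Hub: square block 30 x 30 x 46 mm tall with a blind square hole in its underside, 15.5 x 15.5 x 31 mm deep, sides parallel to the crank's x and y. Origin: centre of the hub's underside, on the hole's axis. A flat arm 20 mm wide, 10 mm thick, runs along its +x to the knob.
- knob_mid (a point): Middle of the crank's black plastic knob: upright, 22 mm diameter, from 12 to 62 mm above the crank's underside. This point is 70 mm along the crank's +x from the hub's axis and 45 mm above its underside. The knob spins freely on its pin, so a gripper holding it need not turn as it goes round.
- sleeve_rim (a point): Centre of the lower rim of the steel spring sleeve (40 mm diameter) at the spindle's foot. It sinks with the spindle, 6 mm a turn, and does not rotate. The gap from here down to plate_boss shows how far the spring is squeezed: 9 mm free, 0 mm solid.
- plate_boss (a point): Centre of the top of the press plate's boss, under sleeve_rim: 9 mm below it while the plate hangs free. Once the plate rests on the lid the spring (20 N/mm) is squeezed, over 1.5 turns, to 0 mm gap, where sleeve meets boss and the crank comes up solid at 180 N; the push at the knob has then grown slowly from 3 to about 6 N, and climbs steeply beyond.
- plate: Round steel press plate, 88 mm diameter, 9 mm thick, carried under the sleeve. Origin: on the spindle's axis, 9 mm above its boss's top.
- mould: White plastic cheese mould with its lid, 126 mm diameter, standing in the press, fixed. Origin: centre of its underside. The plate starts 3 to 9 mm above the lid, so 2 to 3 turns in all are needed.
- mug: white mug, 82 mm diameter, 92 mm tall, loose bystander
- jar: glass jar with a steel lid, 76 mm diameter, 105 mm tall, loose bystander
- spoon: wooden spoon 240 mm long, lying flat, loose bystander
- small_mould: small open white mould, 84 mm diameter, 62 mm tall, loose bystander
- spare_follower: small white disc with a stub, 68 mm diameter, 22 mm tall, loose bystander
- salt_mill: dark wooden salt mill, 54 mm diameter, 146 mm tall, loose bystander
- scraper: scraper with a wooden handle, 180 mm long, lying on the hob, loose bystander
- spindle: The spindle itself: the screw with its shoulder, square end and nose. Origin: on its axis, at the height of sleeve_rim.

How it is judged:
On the way:
1. the crank is fitted fully down on the spindle's square end (distance between crank and spindle_seat below 0.004 m and angle between crank's own z axis and vertical below 0.12 rad), for 0.2 s.
At the end, for the whole second after the job is handed in: The crank sits on the spindle's square end (its origin within 6 mm of the seat, tilted less than 7 degrees) at rest and released; the plate bears on the mould with the spring squeezed until the sleeve's rim is within 2.5 mm of the plate's boss (distance between crank and spindle_seat below 0.006 m and angle between crank's own z axis and vertical below 0.12 rad and distance between sleeve_rim and plate_boss below 0.0025 m and contact force between plate and mould above 110 N and linear speed of crank below 0.02 m/s); the robot touches nothing.
It fails at once if the crank is forced down: pressed on the spindle with more than 50 N while it still stands on top of the square (its origin more than 18 mm from the seat) (contact force between crank and spindle above 50 N and distance between crank and spindle_seat above 0.018 m).
It fails at once if the mould is overloaded: the plate is forced onto it with more than 600 N (about 6 N more at the knob than where the sleeve just meets the boss) (contact force between plate and mould above 600 N).
It fails at once if a bystander is shifted more than 30 mm (distance of any of mug, jar, spoon, small_mould, spare_follower, salt_mill, scraper from where it was at the start of the episode above 0.03 m).
It also fails if it takes over 72 s, if anything falls off the work surface, if the arm or the gripper's body presses on something with over 40 N, if the wrist force passes 120 N, or if a joint passes its speed limit or range.

## Working session

There is one attempt and no reset: what is moved stays moved. The work goes in short steps, each a Python script; the robot and the scene stay as the last script left them, time stands still between calls to the robot, and variables do not carry over. Pictures are saved under pics/ and viewed, at most 10 in all, crops included, and the job is handed in when it is done.

```bash
mkdir -p pics
python3 - <<'E'
from cell import r,optics
import cv2,numpy as np
for n in("scene","top"):
    d=optics.get_image(n); cv2.imwrite(f"pics/{n}0.png",d["pixels"][:,:,::-1]); np.savez(f"{n}0.npz",**d)
    T=np.linalg.inv(d["camera_from_world"]); print(n,T.round(3).tolist(),d["fx"],d["cx"],d["cy"])
d=optics.get_image("wrist");print(d["mount"].round(3).tolist(),r.finger_overhang,r.current_t(),r.current_ee_rot())
E
```

```text
scene [[0.794, 0.488, -0.361, 0.981], [0.608, -0.639, 0.472, -0.556], [-0.0, -0.595, -0.804, 1.11], [0.0, 0.0, 0.0, 1.0]] 381.9929302890235 320.0571636780595 201.18692495563766
top [[0.13, -0.969, 0.211, 0.231], [-0.991, -0.128, 0.022, -0.024], [0.006, -0.212, -0.977, 1.665], [0.0, 0.0, 0.0, 1.0]] 448.23289109288976 320.01968533031203 201.18052042721317
[[0.001, -0.957, -0.289, 0.073], [1.0, 0.001, -0.001, -0.002], [0.001, -0.289, 0.957, -0.121], [0.0, 0.0, 0.0, 1.0]] 0.022 0.15 [ 1.45393379e-01  9.89373831e-01 -4.19642110e-04 -1.04870293e-04]
```

View pics/scene0.png

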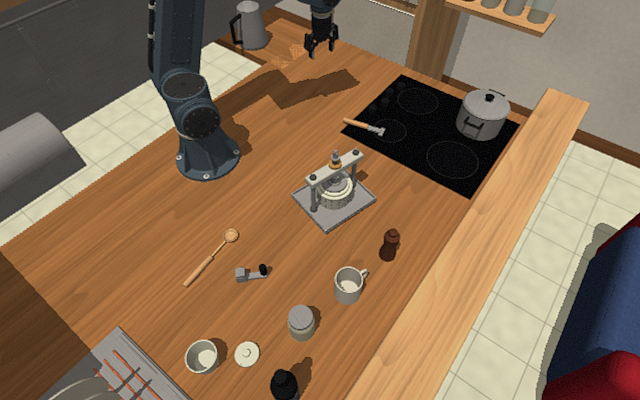

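View pics/top0.png

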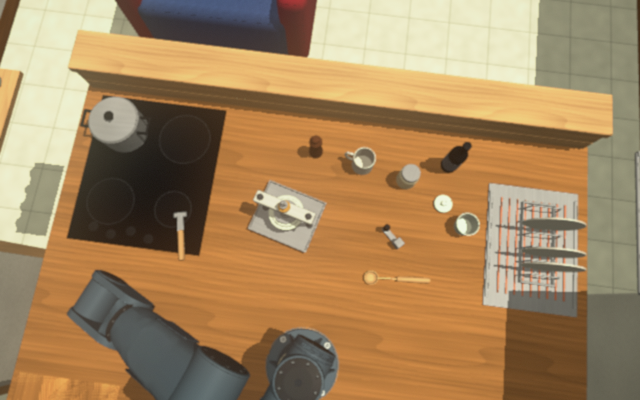

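The scene view shows the crank with its hub at about (241,273) and knob at (264,269), and the press nut at (335,158). The top view shows the hub at (397,242), the knob at (387,229) and the press centre at (285,209). Next I'll turn these into positions, and take wrist views of the press and crank.

```bash
cat > h.py <<'E'
from cell import r,optics
import cv2,numpy as np
from scipy.spatial.transform import Rotation as R
def q(yaw): # tool down; yaw = world direction of tool x axis
    return (R.from_euler('z',yaw)*R.from_euler('x',np.pi)).as_quat()
def cam(n):
    if n=="wrist": T=np.eye(4);T[:3,:3]=R.from_quat(r.current_ee_rot()).as_matrix();T[:3,3]=r.current_tool_pos()
    d=optics.get_image(n); d["W"]=T@d["mount"] if n=="wrist" else np.linalg.inv(d["camera_from_world"]); return d
def pts(d):
    v,u=np.mgrid[:400,:640]; z=d["depth"]
    P=np.stack([(u-d["cx"])/d["fx"]*z,(v-d["cy"])/d["fy"]*z,z],-1)
    return P@d["W"][:3,:3].T+d["W"][:3,3]
def ray(d,u,v,h):
    k=d["W"][:3,:3]@np.array([(u-d["cx"])/d["fx"],(v-d["cy"])/d["fy"],1]); o=d["W"][:3,3]
    return o+k*(h-o[2])/k[2]
def save(n,im,crop=None,s=1):
    im=im[:,:,::-1]
    if crop: a,b,c,e=crop; im=im[b:e,a:c]
    cv2.imwrite(f"pics/{n}.png",cv2.resize(im,None,fx=s,fy=s,interpolation=cv2.INTER_CUBIC))
E
python3 - <<'E'
from h import *
for n,L in(("scene",[(241,271),(264,268),(335,153),(316,178),(357,154)]),("top",[(397,242),(387,229),(285,208),(262,198),(307,217),(315,141),(362,160)])):
    d=dict(np.load(n+"0.npz")); d["W"]=np.linalg.inv(d["camera_from_world"]); P=pts(d)
    for u,v in L: print(n,u,v,P[v,u].round(3))
    if n=="top":
        # press: points above 0.17 in the press area
        m=(P[...,2]>.17)&(P[...,2]<.26)&(np.hypot(P[...,0]-.5,P[...,1]-.05)<.2)
        X=P[m]; print(len(X),X.mean(0),cv2.minAreaRect((X[:,:2]*1000).astype(np.float32)),X[:,2].max())
E
```

```text
scene 241 271 [ 0.472 -0.288  0.045]
scene 264 268 [ 0.527 -0.242  0.059]
scene 335 153 [0.521 0.121 0.254]
scene 316 178 [0.504 0.046 0.193]
scene 357 154 [0.551 0.205 0.198]
top 397 242 [ 0.468 -0.286  0.038]
top 387 229 [ 0.507 -0.242  0.065]
top 285 208 [0.504 0.118 0.23 ]
top 262 198 [0.533 0.203 0.197]
top 307 217 [0.489 0.044 0.198]
top 315 141 [0.775 0.056 0.146]
top 362 160 [ 0.775 -0.128 -0.002]
814 [0.51225785 0.12313631 0.19455531] ((514.5679931640625, 124.43602752685547), (214.0900421142578, 44.09916687011719), 75.09928894042969) 0.25966549428021035
```

Run:
```python
from h import *
r.move_to([.514,.124,.39],q(np.radians(103)))
d=cam("wrist"); P=pts(d); save("w1",d["pixels"]); np.savez("w1.npz",**d)
m=(np.hypot(P[...,0]-.514,P[...,1]-.124)<.03)&(P[...,2]>.235); print(m.sum(),P[m].mean(0),P[m][:,2].max())
m=(np.hypot(P[...,0]-.514,P[...,1]-.124)<.03)&(P[...,2]>.2545); print(m.sum(),P[m].mean(0))
r.move_to([.49,-.264,.19],q(np.radians(48)))
d=cam("wrist"); P=pts(d); save("w2",d["pixels"]); np.savez("w2.npz",**d)
m=(np.hypot(P[...,0]-.468,P[...,1]+.286)<.04)&(P[...,2]>.04);X=P[m];print(m.sum(),cv2.minAreaRect((X[:,:2]*1000).astype(np.float32)),np.median(X[:,2]))
m=(np.hypot(P[...,0]-.517,P[...,1]+.24)<.03)&(P[...,2]>.055);X=P[m];print(m.sum(),cv2.minEnclosingCircle((X[:,:2]*1000).astype(np.float32)))
print(r.current_t(),r.current_contact_force(),r.current_torque())
```

```text
10571 [0.51150697 0.13582272 0.44569445] 0.46423289765236336
10385 [0.51142412 0.13595037 0.44923355]
1109 ((479.88519287109375, -282.79022216796875), (58.663394927978516, 30.034032821655273), 45.52193069458008) 0.04610499607903984
8931 ((507.7384948730469, -250.44677734375), 24.072772979736328)
3.8583 [-0.25832894  0.17517536 -0.09810723] [ 0.00307891  0.03595064 -0.03185552]
```

View pics/w1.png

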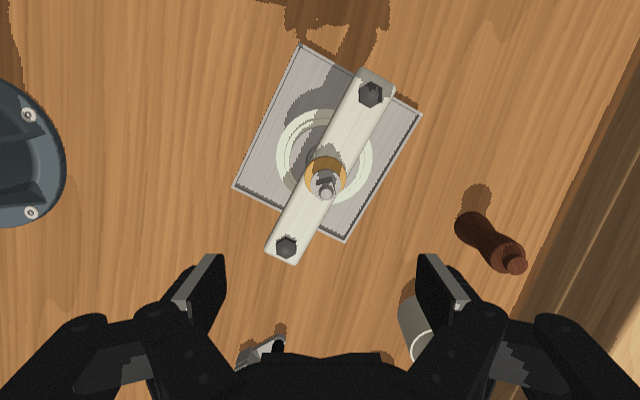

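View pics/w2.png

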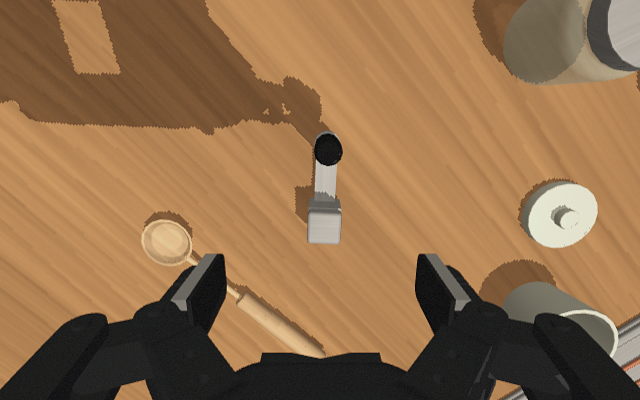

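w1 shows the spindle nose tip at about (326,190) with the square just behind it at (322,180). w2 shows the hub top at about (324,226) and the knob at (328,148).

Run:
```python
from h import *
d=dict(np.load("w2.npz"));P=pts(d);f=np.float32
c=np.array([.468,-.286])
m=(np.hypot(*(P[...,:2]-c).transpose(2,0,1))<.04)&(P[...,2]>.043)&(P[...,2]<.05);X=P[m];print("hub",m.sum(),cv2.minAreaRect((X[:,:2]*1000).astype(f)),X.mean(0))
m=(np.hypot(P[...,0]-.515,P[...,1]+.235)<.03)&(P[...,2]>.058)&(P[...,2]<.07);X=P[m];print("knob",m.sum(),X.mean(0),cv2.minAreaRect((X[:,:2]*1000).astype(f)))
d=dict(np.load("w1.npz"));P=pts(d)
rr=np.hypot(P[...,0]-.514,P[...,1]-.124)<.03
for a,b in((.257,.262),(.25,.2535),(.222,.232),(.2,.206)):
    m=rr&(P[...,2]>a)&(P[...,2]<b);X=P[m]
    if len(X):print(a,m.sum(),X.mean(0).round(4),cv2.minAreaRect((X[:,:2]*1000).astype(f)))
zz=P[rr][:,2];print(np.histogram(zz[(zz>.19)&(zz<.27)],bins=np.arange(.19,.271,.002)))
save("w1z",d["pixels"],(296,150,356,206),10)
```

```text
hub 1045 ((469.84881591796875, -293.1405029296875), (29.81306266784668, 29.902860641479492), 45.34452438354492) [ 0.47037408 -0.29245197  0.04604356]
knob 568 [ 0.51879372 -0.24280467  0.06165824] ((518.4022216796875, -243.30215454101562), (20.573423385620117, 20.706443786621094), 2.5591464042663574)
0.257 123 [0.5174 0.1257 0.2587] ((517.529296875, 125.30355834960938), (9.883391380310059, 9.921838760375977), 60.049896240234375)
0.25 100 [0.5167 0.127  0.2516] ((517.494140625, 125.3748550415039), (13.758829116821289, 13.909368515014648), 28.783475875854492)
0.222 422 [0.5163 0.1289 0.2298] ((517.2335815429688, 125.21446228027344), (27.044391632080078, 27.830917358398438), 12.40514850616455)
0.2 623 [0.5152 0.1329 0.2022] ((516.9298706054688, 127.90754699707031), (41.24895477294922, 36.13481903076172), 13.14444351196289)
(array([292, 384,   9,  11,  16, 241, 379,   3,   0,   0,   0,   0,   0,
         0,   0,   0,   1,  11,  10, 189, 211,   8,   8,   9,  12,   9,
        12,   5,  16,  10,  73,  30,  31,  41,  90,   6,   0,   0,   0,
         0]), array([0.19 , 0.192, 0.194, 0.196, 0.198, 0.2  , 0.202, 0.204, 0.206,
       0.208, 0.21 , 0.212, 0.214, 0.216, 0.218, 0.22 , 0.222, 0.224,
       0.226, 0.228, 0.23 , 0.232, 0.234, 0.236, 0.238, 0.24 , 0.242,
       0.244, 0.246, 0.248, 0.25 , 0.252, 0.254, 0.256, 0.258, 0.26 ,
       0.262, 0.264, 0.266, 0.268, 0.27 ]))
```

View pics/w1z.png

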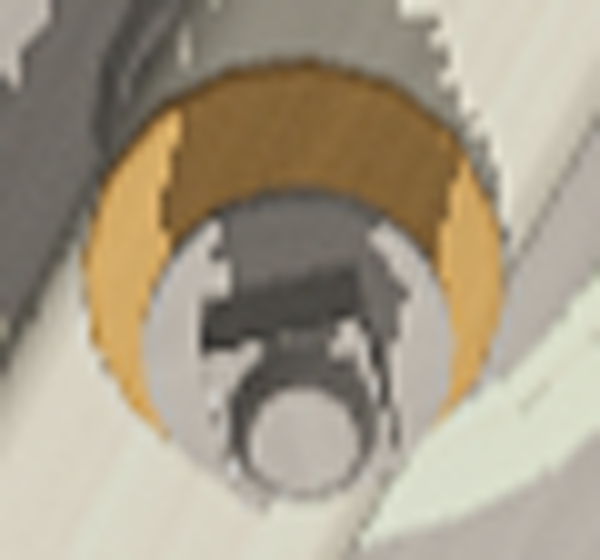

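The zoom shows the nose tip at about (326,194) and the square behind it, twisted slightly. The depth data puts the spindle at about (0.5175, 0.1254), the seat at z≈0.230 and the square at about 29°. I'll look once more from another yaw to cancel the camera-mount error, then grip the hub.

```bash
cat >> h.py <<'E'
f=np.float32
def spin(d):
    P=pts(d); rr=np.hypot(P[...,0]-.5175,P[...,1]-.1254)<.025; o=[]
    for a,b in((.257,.2625),(.25,.2535),(.222,.2325)):
        X=P[rr&(P[...,2]>a)&(P[...,2]<b)]; o.append(cv2.minAreaRect((X[:,:2]*1000).astype(f)))
    return o
E
python3 - <<'E'
from h import *
a=spin(dict(np.load("w1.npz")))
r.move_to([.514,.124,.39],q(np.radians(28.8))); d=cam("wrist"); b=spin(d); np.savez("w3.npz",**d)
print(a);print(b)
rot=lambda t:R.from_euler('z',np.radians(t)).as_matrix()[:2,:2]
A=np.mean([x[0] for x in a[:2]],0);B=np.mean([x[0] for x in b[:2]],0)
e=np.linalg.solve(rot(28.8)-rot(103),A-B) # true = meas + R e
S=A+rot(103)@e; print("e",e,"S",S,"hub",np.array([469.85,-293.14])+rot(45.5+2.5)@e,r.current_t())
E
```

```text
[((517.529296875, 125.30355834960938), (9.883391380310059, 9.921838760375977), 60.049896240234375), ((517.494140625, 125.3748550415039), (13.758829116821289, 13.909368515014648), 28.783475875854492), ((517.2335815429688, 125.21446228027344), (27.044391632080078, 27.830917358398438), 12.40514850616455)]
[((518.3002319335938, 125.00367736816406), (9.173120498657227, 9.983972549438477), 8.942804336547852), ((518.0424194335938, 125.03436279296875), (13.93082046508789, 13.336216926574707), 28.511940002441406), ((517.7154541015625, 124.97026062011719), (28.178844451904297, 26.913225173950195), 28.697202682495117)]
e [-0.60746352  0.01901474] S [517.62984092 124.74303504] hub [ 469.42939686 -293.57871003] 5.5167
```

Run:
```python
from h import *
y=np.radians(45.5)
r.move_to([.4694,-.2936,.12],q(y)); r.move_linear([.4694,-.2936,.035],vel=.1)
print(r.current_contact_force())
r.set_gripper(0.0,100); print(r.current_opening(),r.current_finger_force(),r.current_contact_force(),r.current_tool_pos())
r.move_linear([.4694,-.2936,.36],vel=.2)
print(r.current_opening(),r.current_contact_force())
r.move_to([.5176,.1247,.345],q(np.radians(28.6)))
print(r.current_tool_pos(),r.current_contact_force(),r.current_t())
d=cam("wrist");save("w4",d["pixels"])
np.save("f0.npy",r.current_contact_force())
```

```text
[ 0.20188276 -0.62251505 -0.64916932]
0.33862924828801017 99.33341624680907 [-1.29051688  0.1219911   6.12930101] [ 0.46946104 -0.29367164  0.03545146]
0.3369562191100984 [-0.48485642  0.8490316  -3.50228055]
[0.51781998 0.12401918 0.34498077] [-0.26522137  0.41308154 -3.65167608] 12.225
```

View pics/w4.png

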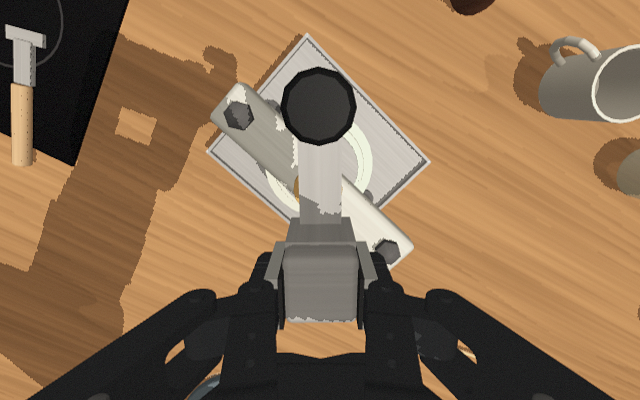

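The crank hangs level in the jaws, with the hub at about (320,285) and the knob at (318,105). I'll lower it in small steps, watching the force.

Run:
```python
from h import *
d=cam("wrist");P=pts(d);p=r.current_tool_pos();Rt=R.from_quat(r.current_ee_rot()).as_matrix()
L=(P-p)@Rt  # tool coords
for nm,(a,b,c,e_) in dict(hub=(290,255,350,310),arm=(305,150,335,205),knob=(295,85,340,125)).items():
    X=L[b:e_,a:c].reshape(-1,3);A=np.c_[X[:,:2],np.ones(len(X))];s=np.linalg.lstsq(A,X[:,2],rcond=None)[0];print(nm,X.mean(0).round(4),s.round(4),X[:,0].min().round(4),X[:,0].max().round(4))
X=L[(abs(L[...,2]+.0105)<.003)&(abs(L[...,1])<.02)&(abs(L[...,0])<.03)];print(len(X),(X.min(0)+X.max(0))/2,X.max(0)-X.min(0))
f0=np.load("f0.npy");Z=.345
for z in list(np.arange(.30,.2869,-.003)):
    r.move_linear([.5176,.1247,z],vel=.05);F=r.current_contact_force()-f0
    print(z.round(4),r.current_tool_pos().round(4),F.round(1),r.current_torque().round(2))
    if F[2]>6 or np.hypot(F[0],F[1])>8:break
print(r.current_t())
```

```text
hub [ 0.0053  0.0012 -0.011 ] [-0.2826 -0.0014 -0.0095] -0.0077 0.0725
arm [0.0385 0.0011 0.0247] [-0.2491 -0.0092  0.0343] 0.025 0.0725
knob [ 0.0713  0.0005 -0.0274] [-0.0692 -0.0353 -0.0225] 0.0659 0.0766
5257 [ 0.00124963  0.00026745 -0.01049894] [0.03007353 0.03939646 0.00599512]
0.3 [0.5178 0.1247 0.3003] [ 0.5  0.3 -0.5] [-0.01  0.1   0.04]
0.297 [0.5176 0.1247 0.2969] [ 1.5  0.7 -0.2] [-0.04  0.03 -0.04]
0.294 [0.5175 0.1247 0.2938] [ 0.3  0.9 -0.7] [-0.07  0.1  -0.  ]
0.291 [0.5175 0.1247 0.2908] [ 0.2 -0.1 -0.7] [-0.06  0.04  0.  ]
0.288 [0.5175 0.1247 0.2877] [-0.1  1.4 -0.7] [0.07 0.1  0.05]
14.375
```

Run:
```python
from h import *
f0=np.load("f0.npy")
for z in [.2865,.2855,.2845,.2835,.282,.280,.276,.272,.268,.266,.265]:
    r.move_linear([.5172,.12455,z],vel=.04);F=r.current_contact_force()-f0
    print(z,r.current_tool_pos().round(4),F.round(1),r.current_torque().round(2))
    if F[2]>10 or np.hypot(F[0],F[1])>10:break
print(r.current_t())
```

```text
0.2865 [0.5172 0.1246 0.2866] [1.6 1.2 0.5] [ 0.17  0.1  -0.08]
0.2855 [0.5174 0.1246 0.286 ] [0.5 1.7 7.2] [0.18 0.2  0.  ]
0.2845 [0.5169 0.1247 0.2841] [1.2 3.2 0.2] [0.52 0.18 0.  ]
0.2835 [0.5169 0.1246 0.2831] [-0.8  2.8 -1. ] [ 0.5   0.25 -0.06]
0.282 [0.517  0.1246 0.2817] [ 0.2  3.  -1.7] [ 0.59  0.33 -0.01]
0.28 [0.5171 0.1246 0.2798] [-0.3  4.5 -1.1] [ 0.67  0.28 -0.04]
0.276 [0.5171 0.1246 0.2756] [-0.1  4.8 -1.8] [0.74 0.14 0.01]
0.272 [0.5171 0.1246 0.2715] [-0.1  4.4 -2.7] [ 0.87  0.18 -0.  ]
0.268 [0.5171 0.1246 0.2676] [-0.1  4.8 -1.6] [ 0.93  0.18 -0.03]
0.266 [0.5171 0.1246 0.2658] [-1.6  4.9 -0.3] [ 0.88  0.37 -0.05]
0.265 [0.5172 0.1247 0.2652] [-1.6  4.6  2.5] [ 0.84  0.5  -0.  ]
17.125
```

Run:
```python
from h import *
f0=np.load("f0.npy")
r.move_linear([.5172,.1247,.264],vel=.03);print(r.current_tool_pos(),r.current_contact_force()-f0)
r.set_gripper(0.6)
r.move_linear([.5172,.1247,.34],vel=.2)
r.move_to([.53,.16,.41],q(np.radians(103)))
d=cam("wrist");P=pts(d);save("w5",d["pixels"]);np.savez("w5.npz",**d)
rr=np.hypot(P[...,0]-.5176,P[...,1]-.1247)
X=P[(rr<.03)&(P[...,2]>.272)&(P[...,2]<.282)];print("hub",cv2.minAreaRect((X[:,:2]*1000).astype(f)),X.mean(0))
X=P[(rr>.05)&(rr<.09)&(P[...,2]>.286)&(P[...,2]<.300)];print("knob",cv2.minAreaRect((X[:,:2]*1000).astype(f)),X.mean(0))
print(r.current_t(),r.current_contact_force())
```

```text
[0.5174989  0.1248222  0.26511737] [-4.41739275  3.9784182   9.96658709]
hub ((519.2554931640625, 125.98640441894531), (29.72711181640625, 29.542787551879883), 27.363880157470703) [0.51912035 0.12685685 0.27602609]
knob ((580.9998168945312, 158.88970947265625), (20.73624610900879, 19.26056480407715), 45.476619720458984) [0.58071896 0.15925539 0.2892903 ]
19.4417 [-0.65245975  0.36112725  0.37599262]
```

View pics/w5.png

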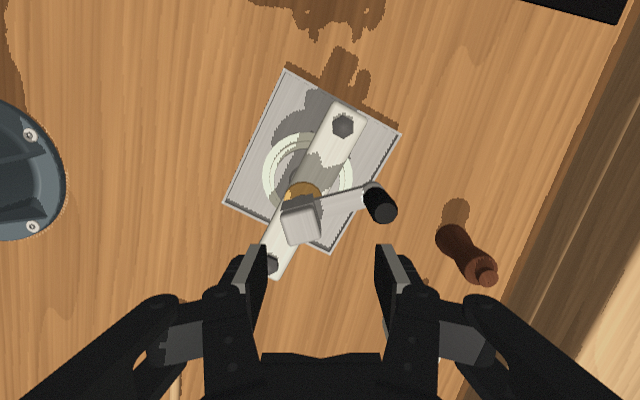

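The crank is seated, with the hub top at z=0.276 and the knob at about (380,205). Now I'll grip the knob and start winding.

```bash
cat >> h.py <<'E'
C=np.array([.5176,.1247]);T0=28.1;Z0=.278;RAD=.0705
def pose(w): # w = degrees wound
    t=np.radians(T0-w);return np.r_[C+RAD*np.array([np.cos(t),np.sin(t)]),Z0-.006*w/360]
def step(w,vel):
    r.move_linear(pose(w),vel=vel);F=r.current_contact_force()-np.load("f1.npy");t=np.radians(T0-w)
    return F@[-np.sin(t),np.cos(t),0],F@[np.cos(t),np.sin(t),0],F[2]
E
python3 - <<'E'
from h import *
p=pose(0)
r.move_linear([p[0],p[1],.33],vel=.2);np.save("f1.npy",r.current_contact_force())
r.move_linear(p,vel=.1);r.set_gripper(0.0,40)
print(r.current_opening(),r.current_contact_force(),r.current_t())
for w in range(12,121,12): print(w,np.round(step(w,.1),1),r.current_t())
E
```

```text
0.24323553064150635 [-0.19619482  0.41728527  5.33860798] 21.1
12 [1.1 1.1 7.2] 21.4
24 [ 0.8 -0.1  7.2] 21.7
36 [0.8 0.7 6.4] 22.0
48 [0.8 1.  8. ] 22.3
60 [0.6 2.3 7.6] 22.6
72 [0.1 1.7 7.7] 22.9
84 [0.4 2.3 6.9] 23.2
96 [-1.   1.7  7.6] 23.5
108 [0.4 2.7 7.8] 23.8
120 [-0.4  3.5  7.6] 24.1
```

Run:
```python
from h import *
for n in("w1","w3","w5"):
    d=dict(np.load(n+".npz"));P=pts(d);rr=np.hypot(P[...,0]-.5178,P[...,1]-.125)
    for a,b in((.022,.030),(.03,.036),(.036,.042),(.046,.05),(.05,.055),(.055,.06),(.06,.063)):
        z=P[(rr>a)&(rr<b)][:,2]*1000;z=z[(z>20)&(z<170)]
        h,e=np.histogram(z,np.arange(20,171,1));k=np.argsort(h)[::-1][:4];print(n,a,b,len(z),[(int(e[i]),int(h[i]),round(np.median(z[(z>=e[i])&(z<e[i]+1)]),1)) for i in k])
```

```text
w1 0.022 0.03 213 [(113, 81, np.float64(113.4)), (112, 66, np.float64(112.6)), (114, 21, np.float64(114.2)), (111, 21, np.float64(111.8))]
w1 0.03 0.036 269 [(113, 115, np.float64(113.4)), (112, 114, np.float64(112.6)), (111, 20, np.float64(111.7)), (114, 17, np.float64(114.4))]
w1 0.036 0.042 460 [(112, 184, np.float64(112.6)), (113, 180, np.float64(113.4)), (111, 48, np.float64(111.7)), (114, 43, np.float64(114.3))]
w1 0.046 0.05 423 [(100, 198, np.float64(100.5)), (99, 119, np.float64(99.6)), (101, 80, np.float64(101.3)), (98, 22, np.float64(98.8))]
w1 0.05 0.055 533 [(92, 144, np.float64(92.5)), (91, 77, np.float64(91.6)), (100, 76, np.float64(100.4)), (99, 74, np.float64(99.5))]
w1 0.055 0.06 715 [(92, 325, np.float64(92.4)), (91, 215, np.float64(91.6)), (93, 120, np.float64(93.3)), (90, 37, np.float64(90.8))]
w1 0.06 0.063 463 [(92, 190, np.float64(92.4)), (91, 125, np.float64(91.6)), (93, 77, np.float64(93.3)), (90, 24, np.float64(90.7))]
w3 0.022 0.03 256 [(112, 96, np.float64(112.5)), (113, 83, np.float64(113.4)), (114, 25, np.float64(114.4)), (111, 21, np.float64(111.7))]
w
[... 1076 characters left out ...]
5, np.float64(111.6))]
w5 0.036 0.042 343 [(112, 143, np.float64(112.6)), (113, 132, np.float64(113.4)), (111, 36, np.float64(111.7)), (114, 28, np.float64(114.3))]
w5 0.046 0.05 293 [(100, 140, np.float64(100.5)), (99, 84, np.float64(99.7)), (101, 53, np.float64(101.3)), (98, 13, np.float64(98.7))]
w5 0.05 0.055 388 [(92, 104, np.float64(92.4)), (91, 59, np.float64(91.7)), (100, 53, np.float64(100.5)), (99, 49, np.float64(99.5))]
w5 0.055 0.06 514 [(92, 202, np.float64(92.5)), (91, 133, np.float64(91.7)), (93, 108, np.float64(93.3)), (90, 25, np.float64(90.7))]
w5 0.06 0.063 369 [(92, 126, np.float64(92.5)), (91, 98, np.float64(91.6)), (93, 48, np.float64(93.4)), (22, 31, np.float64(22.4))]
```

The depth data puts the plate top at 113.0 mm and the lid at 100.2 mm. With the 9 mm plate that leaves a 3.8 mm gap, so solid should come at about 12.8 mm ≈ 770° of winding. I'll continue while watching the force.

Run:
```python
from h import *
for w in range(135,646,15):
    s=step(w,.12)
    if w%45==0:
        p=r.current_tool_pos()[:2]-C;lag=(np.degrees(np.arctan2(p[1],p[0]))-(T0-w)+180)%360-180
        print(w,np.round(s,1),round(lag,2),round(r.current_t(),1))
    if s[0]>5.5: print("STOP",w,s);break
```

```text
135 [-0.2  3.9  9.2] 0.45 24.4
180 [ 0.   3.1 10.2] 0.09 25.3
225 [0.2 1.8 8. ] -0.59 26.2
270 [ 0.2 -1.6  6.2] -0.79 27.1
315 [ 1.  -1.2  8. ] -0.66 28.0
360 [ 0.6 -1.  10.4] -0.4 28.9
405 [ 0.9 -0.7 10.6] 0.01 29.8
450 [-0.3  2.   9.1] 0.43 30.7
495 [-0.8  3.1 10.3] 0.58 31.6
540 [ 0.3  3.7 10.8] 0.15 32.5
585 [ 1.   2.1 10.3] -0.53 33.4
630 [ 1.1 -0.9  9.3] -0.74 34.3
```

Run:
```python
from h import *
for w in list(range(649,722,4))+list(range(722,777,2)):
    s=step(w,.05)
    p=r.current_tool_pos()[:2]-C;lag=(np.degrees(np.arctan2(p[1],p[0]))-(T0-w)+180)%360-180
    if w<722 and w%3==0 or w>=722: print(w,np.round(s,1),round(lag,2))
    if s[0]>3.5: print("STOP",w,s);break
print(r.current_t())
```

```text
STOP 653 (np.float64(4.325855496366982), np.float64(-0.2496172666036442), np.float64(9.572170233578698))
35.1
```

Run:
```python
from h import *
for w in range(655,722,2):
    s=step(w,.05)
    p=r.current_tool_pos()[:2]-C;lag=(np.degrees(np.arctan2(p[1],p[0]))-(T0-w)+180)%360-180
    print(w,np.round(s,1),round(lag,2),end=' | ')
    if s[0]>6.5: print("STOP",w,s);break
print(r.current_t())
```

```text
655 [ 5.4 -0.6 11. ] -0.05 | 657 [ 4.4 -0.7 10.5] -0.02 | 659 [ 5.  -0.3 10. ] -0.01 | 661 [ 5.  -1.1 10.2] 0.0 | 663 [ 4.9 -1.1 10.6] 0.01 | 665 [ 4.3  0.2 10.4] 0.01 | 667 [ 4.9 -0.6 11. ] 0.04 | 669 [ 5.4 -0.4  9.8] 0.04 | 671 [ 5.  -0.4 10.6] 0.04 | 673 [ 3.9 -0.4  9.6] 0.06 | 675 [ 4.5 -1.1 11. ] 0.06 | 677 [ 4.8 -0.8 11. ] 0.09 | 679 [ 5.4 -1.6 10.2] 0.11 | 681 [ 4.4 -1.  11. ] 0.09 | 683 [ 5.7 -1.9 10.9] 0.12 | 685 [ 5.4 -1.3 11.5] 0.12 | 687 [ 5. -1. 11.] 0.15 | 689 [ 5.6 -1.1 10.8] 0.16 | 691 [ 5.  -0.8 11.4] 0.18 | 693 [ 5.1 -1.6 10.9] 0.18 | 695 [ 4.5 -1.3 12.4] 0.21 | 697 [ 5.2 -1.7 11. ] 0.22 | 699 [ 5.  -1.1 11.8] 0.23 | 701 [ 5.4 -0.7 11.5] 0.23 | 703 [ 4.5 -1.7 12.4] 0.24 | 705 [ 5.2 -0.9 12.5] 0.27 | 707 [ 4.9 -2.  11.7] 0.29 | 709 [ 4.9 -0.2 11.4] 0.3 | 711 [ 5.2 -1.3 12.3] 0.33 | 713 [ 5.2 -2.1 11.3] 0.34 | 715 [ 5.4 -0.8 12.1] 0.36 | 717 [ 5.3 -2.  11.4] 0.38 | 719 [ 5.4 -1.7 12.2] 0.38 | 721 [ 4.5 -1.8 12.3] 0.4 | 43.6
```

Run:
```python
from h import *
for w in range(723,790,2):
    s=step(w,.1)
    print(w,np.round(s,1),end=' | ')
    if s[0]>7: print("STOP",w,s);break
    if r.current_t()>56: break
print(r.current_t())
```

```text
723 [ 5.3 -2.8 11.9] | 725 [ 5.5 -1.9 11.5] | 727 [ 5.9 -0.6 11.8] | 729 [ 5.  -1.3 11.9] | 731 [ 4.9 -2.  11.4] | 733 [ 4.4 -0.8 12.4] | 735 [ 4.8 -1.7 11.6] | 737 [ 5.4 -1.7 10.9] | 739 [ 5.4 -1.2 11.2] | 741 [ 5.6 -1.  11.2] | 743 [ 4.9 -1.3 11.5] | 745 [ 4.7 -1.2 11.3] | 747 [ 4.  -1.6 11.6] | 749 [ 4.1 -0.7 11.3] | 751 [ 4.4 -0.3 11.7] | 753 [ 4.4 -1.1 10.9] | 755 [ 4.5 -0.5 10.9] | 757 [ 4.  -0.7 10.8] | 759 [4.5 0.2 9.9] | 761 [ 4.6 -0.2 11. ] | 763 [ 4.7  0.2 11.5] | 765 [ 3.1 -1.1 10.7] | 767 [ 5.   0.1 10.4] | 769 [ 4.  -0.   9.7] | 771 [ 4.4 -0.7  9.8] | 773 [ 3.9  0.8 10.4] | 775 [ 4.6  1.  10. ] | 777 [5.1 0.1 9.9] | 779 [ 4.6  0.2 10.4] | 781 [ 3.6  0.7 10.1] | 783 [ 3.7  0.3 10.2] | 785 [4.6 0.1 9.9] | 787 [ 4.7  0.3 10. ] | 789 [ 4.   0.9 10.3] | 52.1
```

Run:
```python
from h import *
d=cam("wrist");P=pts(d);rr=np.hypot(P[...,0]-.5178,P[...,1]-.125);print(r.current_tool_pos())
for a,b,lo,hi in((.022,.042,.10,.12),(.046,.05,.096,.106),(0,.02,.245,.29),(0,.02,.2,.24),(.055,.062,.085,.096)):
    z=P[(rr>a)&(rr<b)][:,2];z=z[(z>lo)&(z<hi)]*1000;print(a,b,len(z),np.percentile(z,[10,50,90]).round(1) if len(z) else 0)
save("w6",d["pixels"])
```

```text
[0.57236821 0.07906121 0.26702234]
0.022 0.042 1558 [108.3 109.3 110.3]
0.046 0.05 588 [ 99.3 100.2 101.2]
0 0.02 6510 [260.5 263.3 264.3]
0 0.02 1503 [201.8 221.5 234.4]
0.055 0.062 1467 [91.3 92.3 93.2]
```

View pics/w6.png

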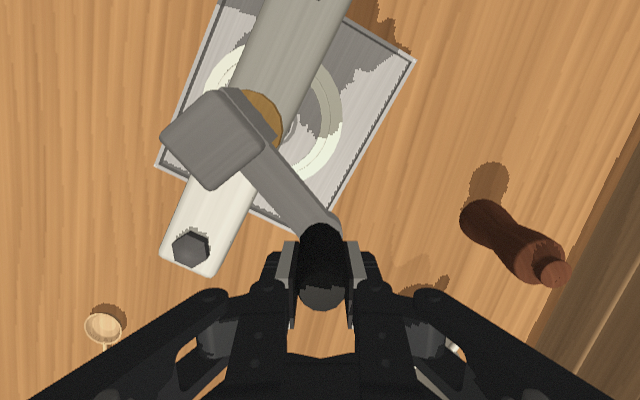

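w6 shows the crank seated, with the hub at about (212,140) and the knob in the jaws at (322,260). The plate is on the lid (109.2 = 100.2 + 9.0 mm). The hub has sunk 12.7 mm, so the remaining spring gap is about 0.1–0.3 mm, effectively fully squeezed. I'll release, back off, check and hand in.

Run:
```python
from h import *
r.set_gripper(0.5); p=r.current_tool_pos(); r.move_linear([p[0],p[1],p[2]+.13],vel=.15)
d=cam("wrist");P=pts(d);rr=np.hypot(P[...,0]-.5178,P[...,1]-.125)
X=P[(rr<.03)&(P[...,2]>.258)&(P[...,2]<.27)];print(cv2.minAreaRect((X[:,:2]*1000).astype(f)),np.median(X[:,2]))
z=P[(rr>.022)&(rr<.042)][:,2];z=z[(z>.1)&(z<.12)];print(np.median(z),r.current_contact_force(),r.current_t())
if abs(np.median(X[:,2])-.263)<.002: print(r.hand_in())
```

```text
((518.0892333984375, 124.729736328125), (30.10652732849121, 29.99233627319336), 52.54827117919922) 0.26341254453516577
0.10920045109260554 [ 0.07641314 -0.52179945 -0.22493334] 53.5583
the job is handed in; nothing more can be done
None
```

The job is handed in at 53.6 s: the crank is seated on the spindle and released, the plate is down on the mould lid, and the spring gap is about 0.1–0.3 mm by depth camera; I stopped there on that reading, before feeling it come up solid, and the judge returned no verdict.

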